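# Stand the check-in tablet on its sloping desk stand

### The arm

A 6-joint arm with a two-finger parallel gripper is mounted at the origin on the work surface. World frame = base frame: x ahead of the robot, y to its left, z up, the work surface at z = 0. Lengths are in m, angles in degrees, forces in N, time in s.
With the tool pointing down it reaches from about 0.35 to 0.875 m from the base axis. Payload 4.2 kg.
Tool frame: the origin (TCP) lies midway between the tips of the shut fingers; the grasp point (between the pads) lies 19 mm behind it; z points along the fingers, y is the line along which they close (so a half turn about z gives the same grasp; the last joint's range is limited). The gripper opens to 87 mm and grips with 3 to 60 N. Pads are 19 mm wide; open, the fingers measure 117 mm over their backs; the gripper's body (75 mm by 190 mm) begins 51 mm behind the grasp point.
Start: joints at [-57.949, 22.042, 0.453, 0, -68.411, -14.817], TCP at [0.185, -0.597, 0.223] pointing down, gripper open.
Joint ranges: [-179.83, 179.83], [-69.29, 118.12], [-61.27, 80.66], [-181.25, 117.63], [-171.15, -9.14], [-177.46, 177.46]. Speed limits (degrees/s): [159.86, 159.86, 180, 180, 180, 180].

### API

Orientations are given as a 3x3 rotation matrix whose columns are the frame's x, y, z axes.
In Python, from station import * gives the robot as it stands.
- The arm moves only by the tool move_arm, never from a script. Its argument "targets" is text: rows parted by semicolons, each of 4 numbers parted by spaces: the shift along the world's x, y, z in units of 25 mm (1.0 is 25 mm), then the turn about the world's z in units of 5 degrees (1.0 is 5 degrees). In form: tx ty tz spin; .... A call has 1 to 10 rows; each row shifts and turns the commanded pose from where the row before left it; what a row does not reach is not made up. A row lasts 1/12 s, in which the tool goes at most 41.7 mm and 7.16 degrees, less where a joint would pass 70% of its speed; a pose out of reach is approached as far as the arm can. A call is refused whole if a number of a shift passes 1 or a number of a turn 1, either way. A call with a gripper value outside its range is refused whole. "gripper" is the finger opening in mm, from 0 to 87, set as the call begins (left out, the last holds). The fingers move at their own pace and stop on an object; the grip force is fixed at half the most. Time passes only in rows, so rows that do not move let the fingers close. It gives the time, the measured TCP pose, the force, the opening and the grip force at its end, in the units of the state.
- sense(): the state, without advancing time (a new reading comes with each control period).
- capture(name): name is "side" or "top"; returns a dict with "image" (400x640x3 uint8, blue, green, red), "fx", "fy", "cx", "cy" (pixels), "D" ([k1, k2, p1, p2, k3] as OpenCV has them; the pictures are not rectified), "world_from_camera" (4x4, takes a point from camera to world coordinates). Camera axes: x right, y up, looking along -z (the intrinsics and any distortion apply to the point x, -y, -z); pixel columns grow to the right and rows downward; lengths in m; the calibration is good to about 2 mm. A picture is of the moment at which its call begins. There is no depth.
- finish_job(): hands the job in; it is judged then, once.
The state is a dict: "time_s": time; "joints": joint angles; "joint_velocities": joint speeds; "effort": joint torques, N m; "tcp_pos": TCP position; "ee_rot": TCP orientation; "wrist_force": force on the tool from outside, world axes, zero at the start; "moment": the same for the moment, N m; "gripper_width": opening from 0.0 (shut) to 1.0 (fully open); "gripper_force": force on a finger pad.
Only numpy, scipy, OpenCV 4.12 (cv2) and the standard library are available. Lean on these libraries where they do the work, as an engineer would, in place of code of your own. Each camera call takes 0.05 s, during which the arm holds its last target. There are 200 camera calls.

### The job

Take the tablet out of the charging dock and put it on the desk stand for the next visitor: lower edge resting on the stand's narrow sprung ledge, back flat against the sloping rest, centred, screen facing outwards. The stand may be set at any height, so set the tablet down gently, keeping hold of it for a moment once it rests on the ledge, never dropping it or forcing the ledge down to its stop. Leave the handheld, the wipes canister, the vial and the carton as they are.

Things in the scene. Friction and masses are not known exactly. Their poses are not given: they have to be found in the camera images.
- tablet: tablet in a black case, a rigid slab 12 mm thick (x), 180 mm wide (y), 120 mm tall (z), about 0.36 kg; origin at the centre of its lower 12 x 180 mm edge, z up through the slab, x out of the screen. It starts upright in either slot of the dock. Grip the middle of its upper edge from above, tips no deeper than 35 mm, so that the rear finger clears the stand's rest.
- dock: grey charging dock fixed to the desk, 140 mm deep (x), 200 mm wide (y), 42 mm high; origin at the centre of its underside, z up. Two open-topped slots, 14 mm wide, run along y at x = -40 mm and x = +40 mm; their floors are 12 mm above the origin. The screens of the things in it face +x.
- stand: desk stand fixed to the desk, front = +x; origin at the centre of the underside of its 160 (x) x 170 (y) x 12 mm foot, z up. A tube carries an aluminium holder: a rest plate 150 mm wide (y), 70 mm tall along its slope, leaning back 25 degrees (top towards -x), with a sprung ledge at its foot: 20 mm deep, 150 mm wide, no rim, square to the rest and so rising 25 degrees to the front.
- under_corner (a point): point on the stand's underside (desk height), x = 20 mm from its origin: straight below the middle of the inner corner line (along y) where the rest's front face meets the ledge. With the ledge unloaded that corner is 90 to 145 mm above this point: the tube is locked at a height that is not reported, to be felt for or seen. Axes as the stand's.
- ledge (a joint): how far the sprung ledge is pushed down along the rest, in m: 0 unloaded, about 0.002 under the tablet's own weight (2 N per mm), 0.010 at its stop; the ledge itself is 5 mm thick
- handheld: small black handheld terminal, 12 x 76 x 95 mm (x, y, z), upright in the dock's other slot, origin at the centre of its lower edge; leave it there
- canister: white wipes canister with a dark lid, 104 mm diameter, 168 mm tall, origin at the centre of its underside; leave alone
- vial: small glass vial with an aluminium cap, 24 mm diameter, 47 mm tall, origin at the centre of its underside; leave alone
- carton: cardboard carton 90 x 140 x 60 mm (x, y, z), origin at the centre of its underside; leave alone
Things that resemble listed ones, but are neither listed nor needed, are in the scene too. Of the things that look like the dock, the smaller one is meant.

How it is judged (in metres and radians):
On the way, in this order (a step that is already met when the one before it is completed fails the run):
1. the tablet, held in the fingers, is lifted clear of the dock (contact force between tablet and the fingers above 1 N and contact force between tablet and dock below 0.1 N and height (world z) of tablet above 0.05 m), for 0.1 s.
2. the tablet, still held in the fingers and leaning back about as the rest does (15 to 35 degrees), rests on the sprung ledge (contact force between tablet and the fingers above 1 N and contact force between tablet and stand above 1 N and value of joint ledge above 0.0006 m and height (world z) of tablet above 0.075 m and angle between tablet's own z axis and vertical between 0.262 and 0.611 rad and x of tablet in the frame of stand between 0.01 and 0.042 m and y of tablet in the frame of stand between -0.03 and 0.03 m), for 0.2 s.
At the end, for the whole second after the job is handed in: The tablet stands released and at rest on the stand alone: its lower edge on the ledge within 5 mm of where it lies fully back in the corner, within 15 mm of the middle across, leaning back 25 degrees within 3.4 and square to the rest within 5 degrees, screen facing outwards (forwards and up) (contact force between tablet and stand above 1 N and value of joint ledge above 0.0006 m and contact force between tablet and dock below 0.1 N and height (world z) of tablet above 0.075 m and linear speed of tablet below 0.01 m/s and angular speed of tablet below 0.05 rad/s and angle between the y axis of tablet and the y axis of stand, either way round below 0.09 rad and x of tablet in the frame of stand between 0.021 and 0.031 m and y of tablet in the frame of stand between -0.015 and 0.015 m and angle between tablet's own z axis and vertical between 0.376 and 0.496 rad and angle between tablet's own x axis and vertical between 1.05 and 1.22 rad); the robot touches nothing.
It fails at once if the ledge is forced down to near its stop (over 8 mm) (value of joint ledge above 0.008 m).
It fails at once if the small handheld is pulled out of or knocked in its slot (moved over 20 mm or tipped) (distance of handheld from where it was at the start of the episode above 0.02 m or angle between handheld's own z axis and vertical above 0.3 rad).
It fails at once if the wipes canister is pushed away or knocked over (moved over 25 mm or tipped) (distance of canister from where it was at the start of the episode above 0.025 m or angle between canister's own z axis and vertical above 0.3 rad).
It fails at once if the vial is pushed away or knocked over (moved over 25 mm or tipped) (distance of vial from where it was at the start of the episode above 0.025 m or angle between vial's own z axis and vertical above 0.3 rad).
It fails at once if the carton is pushed away (moved over 25 mm or tipped) (distance of carton from where it was at the start of the episode above 0.025 m or angle between carton's own z axis and vertical above 0.3 rad).
It also fails if it takes over 48 s, if anything falls off the work surface, if the arm or the gripper's body presses on something with over 40 N, if the wrist force passes 120 N, or if a joint passes its speed limit or range.

## Working session

There is one attempt and no reset: what is moved stays moved. The work goes in short steps, Python scripts to look and compute and a tool call to move; the robot and the scene stay as the last step left them, time stands still between calls to the robot, and variables do not carry over. Pictures are saved under pics/ and viewed, at most 10 in all, crops included, and the job is handed in when it is done.

Besides the shell and the picture viewer there is one more tool, called as name(argument=value, ...), one argument or row to a line, values as JSON. move_arm: Moves the arm, as the interface text tells. Its arguments: {"type":"object","properties":{"targets":{"type":"string"},"gripper":{"type":"number"}},"required":["targets"]}

```bash
mkdir -p pics; ls
cat > h.py <<'E'
from station import *
import numpy as np, cv2
def ray(c,u,v):
    K=np.array([[c['fx'],0,c['cx']],[0,c['fy'],c['cy']],[0,0,1.]])
    p=cv2.undistortPoints(np.array([[[u,v]]],float),K,np.array(c['D'],float))[0,0]
    T=np.array(c['world_from_camera']); d=T[:3,:3]@np.array([p[0],-p[1],-1]); return T[:3,3],d/np.linalg.norm(d)
def onz(c,u,v,z):
    o,d=ray(c,u,v); return o+d*(z-o[2])/d[2]
def tri(c1,p1,c2,p2):
    o1,d1=ray(c1,*p1);o2,d2=ray(c2,*p2)
    A=np.stack([d1,-d2],1); s=np.linalg.lstsq(A,o2-o1,rcond=None)[0]
    a=o1+d1*s[0];b=o2+d2*s[1]; return (a+b)/2,np.linalg.norm(a-b)
def proj(c,P):
    T=np.linalg.inv(np.array(c['world_from_camera'])); P=np.atleast_2d(P)@T[:3,:3].T+T[:3,3]
    K=np.array([[c['fx'],0,c['cx']],[0,c['fy'],c['cy']],[0,0,1.]])
    return cv2.projectPoints(P*[1,-1,-1],np.zeros(3),np.zeros(3),K,np.array(c['D'],float))[0][:,0]
E
python3 - <<'E'
from h import *
for n in('top','side'):
    c=capture(n); cv2.imwrite(f'pics/{n}0.png',c['image']); print(n,c['fx'],c['cx'],c['cy'],np.round(c['world_from_camera'],3).tolist(),c['D'])
    np.save(f'{n}0.npy',c,allow_pickle=True)
s=sense(); print(s)
E
```

```text
pics
top 481.0420845036189 320.53736698093155 202.63084430039024 [[-0.115, 0.967, -0.228, 0.254], [-0.993, -0.113, 0.02, 0.01], [-0.007, 0.229, 0.973, 1.516], [0.0, 0.0, 0.0, 1.0]] [-0.07865239  0.          0.          0.          0.        ]
side 375.0884247464536 317.9772817596263 199.03109756848738 [[-0.916, 0.274, -0.292, 0.254], [-0.401, -0.629, 0.666, 0.711], [-0.001, 0.728, 0.686, 0.834], [0.0, 0.0, 0.0, 1.0]] [-0.02851662  0.          0.          0.          0.        ]
{'time_s': 0.1, 'joints': array([-5.79515717e+01,  2.20872631e+01,  3.88327386e-01, -2.49598562e-02,
       -6.84128101e+01, -1.48145957e+01]), 'joint_velocities': array([ 0.05906457, -0.1324857 ,  0.16095935,  0.03635474, -0.04904224,
        0.0096597 ]), 'effort': array([-4.79026094e-04, -3.91689813e+01,  1.87934428e+01,  4.23184812e+00,
        1.34922797e-02, -7.71039663e-05]), 'tcp_pos': array([ 0.18500382, -0.59642605,  0.22156528]), 'ee_rot': array([[-9.55151136e-01, -2.96117932e-01, -6.91555766e-04],
       [-2.96118720e-01,  9.55149315e-01,  1.86802016e-03],
       [ 1.07384751e-04,  1.98902418e-03, -9.99998016e-01]]), 'wrist_force': array([-0.32780602, -0.17659213,  0.06172058]), 'moment': array([ 0.02535055, -0.02295285,  0.02256011]), 'gripper_force': 0.0, 'gripper_width': 1.001922554332704}
```

View pics/top0.png

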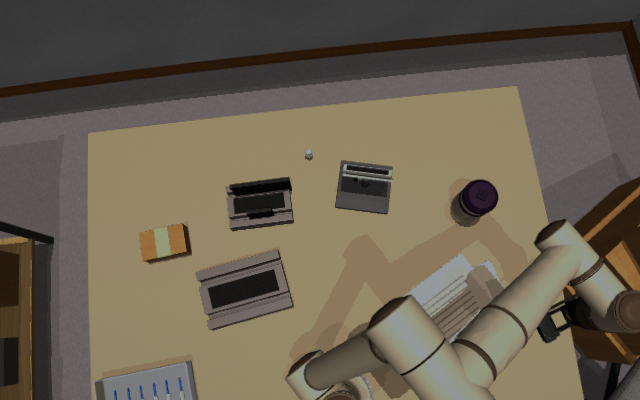

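View pics/side0.png

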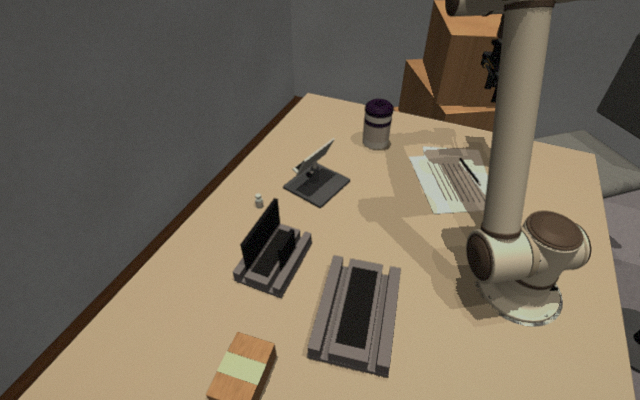

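The top view shows two dock-like things. The small one, at (260,205), holds a tall slab in its far slot (258,187) and a short one in its near slot (262,215). The larger, empty one is at (245,290). The task says the smaller is meant, so I take (260,205). The stand is at (365,187), and its rest at (367,170) leans away. The side view agrees: tablet at (262,235), handheld at (288,248), stand at (317,178). I'll confirm with one enlarged crop.

Run:
```python
from h import *
L={n:np.load(f'{n}0.npy',allow_pickle=True).item() for n in('top','side')}
def crop(n,x0,y0,w,h): 
    i=L[n]['image'][y0:y0+h,x0:x0+w]; i=cv2.resize(i,(400,300),interpolation=cv2.INTER_CUBIC); return np.clip(i.astype(float)*1.5+15,0,255).astype(np.uint8)
cv2.imwrite('pics/crop1.png',np.vstack([np.hstack([crop('top',215,165,100,75),crop('top',325,150,80,60)]),np.hstack([crop('side',225,195,130,98),crop('side',275,135,96,72)])]))
for n,u,v in(('dock',260,205),('big',245,290),('stand',365,187),('can',480,198),('carton',164,243)): print(n,onz(L['top'],u,v,0.03).round(3))
```

```text
dock [0.617 0.172 0.03 ]
big [0.357 0.241 0.03 ]
stand [ 0.637 -0.167  0.03 ]
can [ 0.559 -0.528  0.03 ]
carton [0.53  0.484 0.03 ]
```

View pics/crop1.png

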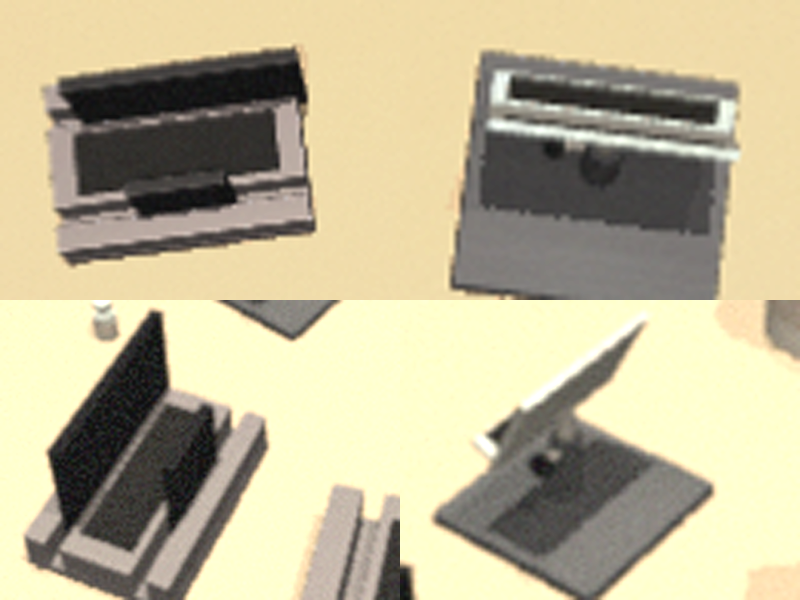

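The crop confirms the small dock: tall tablet in the far slot, short handheld in the near one. The stand's rest top leans towards the robot with its ledge on the far side, so its front is about world +x. Next I'll check which tablet face carries the screen, with averaged, stretched dark crops, and measure edges.

Run:
```python
from h import *
A={}
for n in('top','side'):
    c=capture(n); s=c['image'].astype(float)
    for _ in range(7): s+=capture(n)['image']
    c['image']=s/8; A[n]=c; np.save(f'{n}A.npy',c,allow_pickle=True)
def crop(n,x0,y0,w,h,g):
    i=cv2.resize(A[n]['image'][y0:y0+h,x0:x0+w],(400,300),interpolation=cv2.INTER_CUBIC); return np.clip(i*g,0,255).astype(np.uint8)
cv2.imwrite('pics/crop2.png',np.vstack([np.hstack([crop('top',220,170,80,60,4),crop('top',330,155,68,51,1.5)]),np.hstack([crop('side',232,195,80,60,7),crop('side',280,135,80,60,1.5)])]))
```

```text
(no output)
```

View pics/crop2.png

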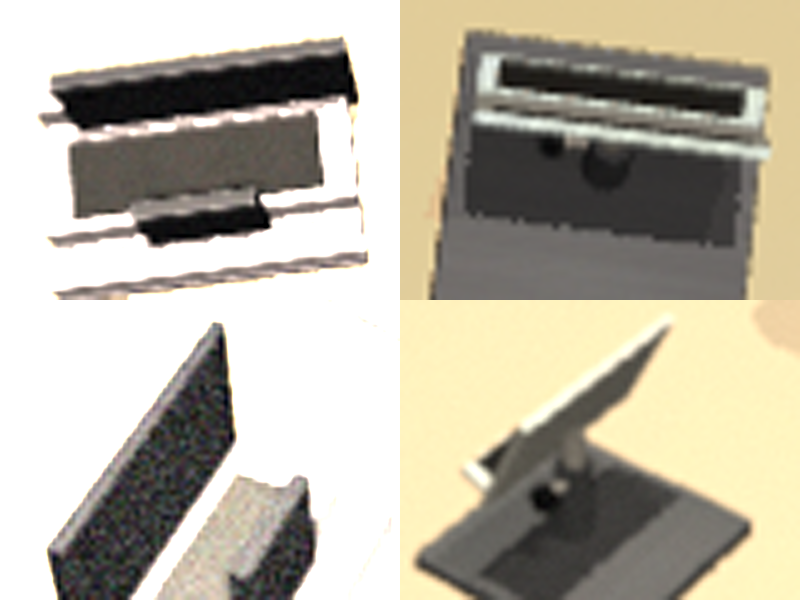

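The robot-facing faces of tablet and handheld are plain, with no screen inset, so the screens most likely face world +x. I'll recheck that once the tablet is lifted. Now to measure.

Run:
```python
from h import *
T=np.load('topA.npy',allow_pickle=True).item();S=np.load('sideA.npy',allow_pickle=True).item()
def mask(c,box,f):
    i=c['image']; m=np.zeros(i.shape[:2],np.uint8); x0,y0,x1,y1=box
    m[y0:y1,x0:x1]=f(i)[y0:y1,x0:x1]; n,l,st,_=cv2.connectedComponentsWithStats(m)
    return (l==1+st[1:,4].argmax()).astype(np.uint8)
def quad(m):
    k=max(cv2.findContours(m,0,1)[0],key=cv2.contourArea); h=cv2.convexHull(k)
    for e in np.arange(.01,.12,.005):
        q=cv2.approxPolyDP(h,e*cv2.arcLength(h,True),True)
        if len(q)<=4: break
    return q[:,0].astype(float)
grey=lambda i:((i[...,2]-i[...,0])<32)   # unsaturated
q=quad(mask(T,(325,150,402,225),grey)); P=np.array([onz(T,*p,.008) for p in q]); print('foot px',q.tolist()); print(P.round(4).tolist(), P.mean(0).round(4), [np.linalg.norm(P[i]-P[i-1]).round(4) for i in range(len(P))])
# dock: hull includes tablet on far side -> print near edge etc.
m=mask(T,(215,165,305,240),grey); k=max(cv2.findContours(m,0,1)[0],key=cv2.contourArea); h=cv2.approxPolyDP(cv2.convexHull(k),2,True)[:,0]; print('dock hull',h.tolist())
for p in h: print(p, onz(T,*p,.042).round(3), onz(T,*p,.132).round(3))
h=mask(S,(232,190,300,290),lambda i:i.max(2)<35); k=max(cv2.findContours(h,0,1)[0],key=cv2.contourArea); k=cv2.approxPolyDP(cv2.convexHull(k),1.5,True)[:,0]; print('side tablet hull')
for p in k: print(p, onz(S,*p,.132).round(3))
```

```text
foot px [[341.0, 160.0], [392.0, 167.0], [387.0, 213.0], [335.0, 207.0]]
[[0.7433, -0.1036, 0.008], [0.7, -0.2668, 0.008], [0.5493, -0.2279, 0.008], [0.5882, -0.0647, 0.008]] [ 0.6452 -0.1657  0.008 ] [np.float64(0.1599), np.float64(0.1689), np.float64(0.1557), np.float64(0.1678)]
dock hull [[289, 178], [293, 222], [236, 230], [229, 227], [227, 186], [281, 177]]
[289 178] [0.692 0.071 0.042] [0.665 0.067 0.132]
[293 222] [0.548 0.073 0.042] [0.53  0.069 0.132]
[236 230] [0.544 0.252 0.042] [0.526 0.238 0.132]
[229 227] [0.556 0.274 0.042] [0.537 0.257 0.132]
[227 186] [0.689 0.27  0.042] [0.662 0.255 0.132]
[281 177] [0.698 0.096 0.042] [0.671 0.091 0.132]
side tablet hull
[276 200] [0.657 0.078 0.132]
[278 224] [0.61  0.154 0.132]
[246 270] [0.61  0.31  0.132]
[241 245] [0.66  0.252 0.132]
[271 203] [0.664 0.094 0.132]
```

Run:
```python
from h import *
T=np.load('topA.npy',allow_pickle=True).item();S=np.load('sideA.npy',allow_pickle=True).item()
g=T['image'].mean(2)
for u in (240,258,276): print('top',u,g[172:202,u].round(0).astype(int).tolist())
g2=S['image'].mean(2)
for v in (210,225,238): print('side row',v,'from 235',g2[v,235:285].round(0).astype(int).tolist())
def cross(a,lv):  # first downward crossing
    i=np.where((a[:-1]>=lv)&(a[1:]<lv))[0][0]; return i+(a[i]-lv)/(a[i]-a[i+1])
L=[];
for u in range(236,286):
    col=g[172:205,u]; L.append((onz(T,u,172+cross(col,75),.132)))
L=np.array(L); p=np.polyfit(L[:,1],L[:,0],1); print('far edge x at y=.165',np.polyval(p,.165),'yaw',np.degrees(-np.arctan(p[0])),'res',np.std(L[:,0]-np.polyval(p,L[:,1])))
# left/right ends in top view along mid of top face
for dv in(1.5,2,2.5):
    pass
L=[]
for v in range(206,242):
    r=g2[v,235:285]; L.append(onz(S,235+cross(r,60),v,.132))
L=np.array(L); p=np.polyfit(L[:,1],L[:,0],1); print('side far edge x',np.polyval(p,.165),'yaw',np.degrees(-np.arctan(p[0])),'res',np.std(L[:,0]-np.polyval(p,L[:,1])))
```

```text
top 240 [130, 129, 130, 129, 130, 130, 130, 130, 130, 130, 130, 70, 35, 34, 34, 11, 4, 4, 4, 4, 4, 4, 3, 32, 49, 65, 33, 23, 22, 22]
top 258 [130, 130, 130, 129, 130, 130, 129, 130, 79, 38, 34, 35, 13, 3, 4, 4, 4, 4, 4, 4, 4, 49, 58, 36, 23, 23, 22, 23, 23, 23]
top 276 [130, 130, 129, 129, 130, 130, 76, 38, 35, 42, 13, 3, 4, 4, 3, 4, 6, 5, 14, 48, 96, 45, 22, 22, 21, 22, 21, 22, 22, 23]
side row 210 from 235 [158, 159, 158, 159, 159, 158, 158, 159, 158, 159, 159, 158, 158, 158, 159, 158, 159, 159, 159, 158, 159, 159, 159, 159, 160, 159, 159, 160, 159, 133, 77, 30, 21, 25, 16, 10, 8, 7, 9, 8, 8, 7, 14, 68, 131, 160, 160, 159, 159, 160]
side row 225 from 235 [159, 158, 158, 158, 159, 158, 159, 158, 159, 158, 158, 159, 158, 158, 160, 160, 161, 158, 133, 78, 31, 22, 22, 21, 6, 7, 6, 8, 11, 10, 8, 5, 7, 6, 9, 10, 7, 6, 6, 7, 5, 7, 19, 43, 77, 103, 114, 117, 119, 121]
side row 238 from 235 [158, 158, 159, 160, 158, 159, 160, 160, 149, 107, 51, 22, 25, 25, 20, 10, 6, 9, 6, 10, 8, 8, 7, 10, 6, 8, 8, 8, 10, 5, 3, 7, 5, 13, 41, 60, 67, 56, 33, 26, 25, 29, 25, 28, 27, 28, 29, 29, 26, 26]
far edge x at y=.165 0.6684764793929875 yaw 1.1450418077728566 res 0.0003323347144720114
side far edge x 0.6639430915953701 yaw 1.0087432888353591 res 0.00017084611402545257
```

Run:
```python
from h import *
T=np.load('topA.npy',allow_pickle=True).item();S=np.load('sideA.npy',allow_pickle=True).item()
for n,a,b in(('rest+y',(342.8,175.4),(304,161)),('rest-y',(392.6,181.4),(334,139)),('ledge+y',(343.6,163.8),(293,169))):
    p,e=tri(T,a,S,b); d=p-[.645,-.166,0]; print(n,p.round(4),'gap',e.round(4),'stand x,y',(d[0]*.970-d[1]*.244).round(4),(d[0]*.244+d[1]*.970).round(4))
print('tablet top ends tri', [tuple(map(lambda v:np.round(v,4),tri(T,a,S,b))) for a,b in(((289,177.6),(275.6,200)),((230,185),(242,244.6)))])
g=T['image'].mean(2);
for v0,us in ((184,range(224,240)),(185.5,range(224,240)),(179.5,range(280,298)),(178.5,range(280,298))): print(v0,us[0],[int(cv2.getRectSubPix(g.astype(np.float32),(1,1),(float(u),v0))[0,0]) for u in us])
```

```text
rest+y [ 0.6511 -0.0921  0.1472] gap 0.0021 stand x,y -0.0121 0.0732
rest-y [ 0.6141 -0.2366  0.1465] gap 0.0014 stand x,y -0.0128 -0.076
ledge+y [ 0.7001 -0.1041  0.0933] gap 0.0045 stand x,y 0.0384 0.0735
tablet top ends tri [(array([0.6676, 0.0672, 0.1198]), np.float64(0.0047)), (array([0.6639, 0.2456, 0.1258]), np.float64(0.0044))]
184 224 [129, 129, 129, 129, 129, 106, 81, 77, 69, 65, 54, 42, 42, 42, 37, 38]
185.5 224 [129, 123, 121, 120, 122, 84, 42, 34, 33, 32, 32, 32, 33, 35, 36, 34]
179.5 280 [34, 34, 34, 35, 38, 37, 35, 31, 27, 45, 114, 116, 129, 129, 129, 130, 129, 129]
178.5 280 [39, 35, 36, 37, 34, 34, 33, 33, 37, 63, 114, 117, 129, 129, 129, 130, 129, 129]
```

The stand checks out. The rest top is about 12 mm behind the foot centre (−10 expected), so its front is world +x with yaw ≈ −14°. The tablet's top centre is about (0.660, 0.160) with yaw ≈ 1°. Moving now.

move_arm(
  targets="0.63 1 0 0.49;0.63 1 0 0.49;0.63 1 0 0.49;0.63 1 0 0.49;0.63 1 0 0.49;0.63 1 0 0.49;0.63 1 0 0.49;0.63 1 0 0.49;0.63 1 0 0.49;0.63 1 0 0.49",
  gripper=50,
)

```text
time_s: 1.73
tcp_pos: [0.3433, -0.3457, 0.2229]
ee_rot: [[-0.745, -0.667, 0.001], [-0.667, 0.745, -0.0], [-0.0, -0.001, -1.0]]
wrist_force: [0.5, 0.1, 0.3]
gripper_width: 0.579
gripper_force: 0.0
```

move_arm(
  targets="0.63 1 0 0.49;0.63 1 0 0.49;0.63 1 0 0.49;0.63 1 0 0.49;0.63 1 0 0.49;0.63 1 0 0.49;0.63 1 0 0.49;0.63 1 0 0.49;0.63 1 0 0.49;0.63 1 0 0.49",
)

```text
time_s: 2.57
tcp_pos: [0.5008, -0.0955, 0.2229]
ee_rot: [[-0.401, -0.916, 0.001], [-0.916, 0.401, 0.0], [-0.0, -0.001, -1.0]]
wrist_force: [0.7, 0.6, -1.0]
gripper_width: 0.574
gripper_force: 0.0
```

move_arm(
  targets="0.63 1 0 0.49;0.63 1 0 0.49;0.63 1 0 0.49;0.63 1 0 0.49;0.63 1 0 0.49;0.63 1 0 0.49;0.63 1 0 0.49;0.63 1 0 0.49;0.63 1 0 0.49;0.1 0.3 0 0.1",
)

```text
time_s: 3.4
tcp_pos: [0.6463, 0.1388, 0.2215]
ee_rot: [[-0.017, -1.0, 0.001], [-1.0, 0.017, 0.0], [-0.0, -0.001, -1.0]]
wrist_force: [1.1, -0.4, 0.2]
gripper_width: 0.571
gripper_force: 0.0
```

move_arm(
  targets="0.3 0.43 -0.7 0.2;0.3 0.43 -0.8 0.2;0 0 -0.8 0;0 0 -0.7 0;0 0 0 0",
)

```text
time_s: 3.82
tcp_pos: [0.6567, 0.1563, 0.1427]
ee_rot: [[0.013, -1.0, -0.009], [-1.0, -0.013, -0.003], [0.003, 0.009, -1.0]]
wrist_force: [-0.6, -0.5, -0.3]
gripper_width: 0.574
gripper_force: 0.0
```

Run:
```python
from h import *
A={n:capture(n) for n in('top','side')}
for n in A: np.save(f'{n}B.npy',A[n],allow_pickle=True)
def crop(n,x0,y0,w,h,g): return np.clip(cv2.resize(A[n]['image'][y0:y0+h,x0:x0+w],(400,400),interpolation=cv2.INTER_CUBIC)*float(g),0,255).astype(np.uint8)
cv2.imwrite('pics/B.png',np.hstack([crop('top',215,150,90,90,3),crop('side',220,170,90,90,2.5)]))
s=sense();t=s['tcp_pos'];print(t,s['ee_rot'][:,1]);print({n:proj(A[n],[t+[0,0,0],[.66,.16,.132]]).round(1).tolist() for n in A})
```

```text
[0.65932208 0.15664428 0.14745933] [-9.99906860e-01 -1.36226143e-02  8.33932480e-04]
{'top': [[258.9, 181.8], [258.4, 183.1]], 'side': [[260.1, 214.8], [259.9, 219.8]]}
```

View pics/B.png

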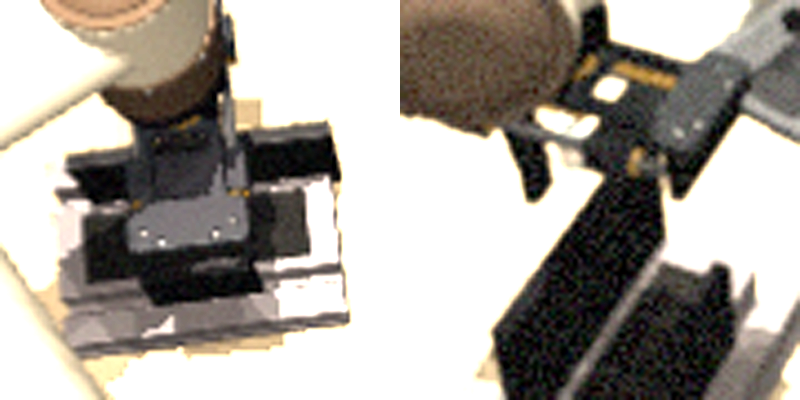

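Both fingers straddle the upper edge: in the side crop they sit at about (250,209) and (283,204), with the tablet between them. Descend and close.

move_arm(
  targets="0 0 -0.5 0;0 0 -0.5 0;0 0 -0.5 0;0 0 -0.24 0;0 0 0 0",
)

```text
time_s: 4.33
tcp_pos: [0.6593, 0.1568, 0.1041]
ee_rot: [[0.013, -1.0, -0.001], [-1.0, -0.013, -0.0], [0.0, 0.001, -1.0]]
wrist_force: [-0.1, 1.3, 0.1]
gripper_width: 0.57
gripper_force: 0.0
```

move_arm(
  targets="0 0 0 0;0 0 0 0;0 0 0 0;0 0 0 0;0 0 0 0;0 0 0 0",
  gripper=5,
)

```text
time_s: 4.83
tcp_pos: [0.6596, 0.1572, 0.1044]
ee_rot: [[0.014, -1.0, 0.001], [-1.0, -0.014, 0.0], [-0.0, -0.001, -1.0]]
wrist_force: [2.3, 0.9, -0.4]
gripper_width: 0.205
gripper_force: 0.2
```

move_arm(
  targets="0 0 0 0;0 0 0 0;0 0 0 0;0 0 0 0;0 0 0 0",
)

```text
time_s: 5.25
tcp_pos: [0.6603, 0.1572, 0.1043]
ee_rot: [[0.014, -1.0, 0.002], [-1.0, -0.014, 0.0], [-0.0, -0.002, -1.0]]
wrist_force: [3.7, 0.4, -1.6]
gripper_width: 0.135
gripper_force: 29.7
```

move_arm(
  targets="0 0 0.3 0;0 0 0.5 0;0 0 0.5 0;0 0 0.8 0;0 0 0.9 0;0 0 0.9 0;0 0 0.9 0;0 0 0.9 0;0 0 0.9 0;0 0 0.5 0",
)

```text
time_s: 6.08
tcp_pos: [0.6584, 0.157, 0.2836]
ee_rot: [[0.014, -1.0, -0.001], [-1.0, -0.014, 0.0], [-0.0, 0.001, -1.0]]
wrist_force: [0.9, -0.5, -2.9]
gripper_width: 0.134
gripper_force: 30.0
```

move_arm(
  targets="0 -0.3 0 1;0 -0.3 0 1;0 -0.3 0 1;0 -0.3 0 1;0 -0.3 0 1;0 -0.3 0 1;0 -0.3 0 1;0 -0.3 0 1;0 -0.3 0 1;0 -0.3 0 1",
)

```text
time_s: 6.92
tcp_pos: [0.6573, 0.0818, 0.2799]
ee_rot: [[0.777, -0.629, -0.006], [-0.629, -0.777, -0.0], [-0.005, 0.004, -1.0]]
wrist_force: [-0.5, -0.2, -3.3]
gripper_width: 0.138
gripper_force: 30.0
```

move_arm(
  targets="0 -0.3 0 1;0 -0.3 0 1;0 -0.3 0 1;0 -0.3 0 1;0 0 0 0",
)

```text
time_s: 7.33
tcp_pos: [0.6575, 0.051, 0.2802]
ee_rot: [[0.944, -0.329, -0.006], [-0.329, -0.944, -0.0], [-0.005, 0.002, -1.0]]
wrist_force: [-0.2, 0.3, -4.1]
gripper_width: 0.134
gripper_force: 30.0
```

Run:
```python
from h import *
c=capture('side'); s=c['image'].astype(float)
for _ in range(5): s+=capture('side')['image']
s/=6; t=sense()['tcp_pos']; u,v=proj(c,[t-[0,0,.04]])[0].astype(int); print(u,v,t)
b=s[max(v-75,0):v+75,u-75:u+75]; f=lambda g:np.clip(cv2.resize(b,(400,400),interpolation=cv2.INTER_CUBIC)*g,0,255).astype(np.uint8)
cv2.imwrite('pics/C.png',np.hstack([f(1.5),f(7)]))
```

```text
276 162 [0.65910388 0.05258323 0.28126591]
```

View pics/C.png

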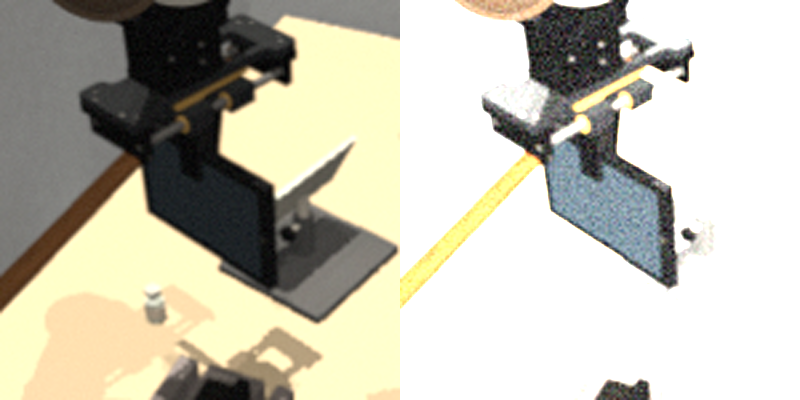

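The picture shows the blue, bezelled screen in crop at (210,215) on the face that was turned to world +x, so the screen needs no half turn. Turn to the stand's yaw and hover.

move_arm(
  targets="0.03 -0.53 0 -1;0.03 -0.53 0 -1;0.03 -0.53 0 -1;0.03 -0.53 0 -1;0.03 -0.53 0 -1;0.03 -0.53 0 -1;0.03 -0.53 0 -1;0.03 -0.53 0 -1;0.03 -0.53 0 -1;0.03 -0.53 0 -1",
)

```text
time_s: 8.47
tcp_pos: [0.6668, -0.0806, 0.2814]
ee_rot: [[0.351, -0.937, -0.001], [-0.937, -0.351, 0.0], [-0.0, 0.0, -1.0]]
wrist_force: [0.4, -0.2, -3.1]
gripper_width: 0.136
gripper_force: 30.0
```

move_arm(
  targets="0.03 -0.53 0 -1;0.03 -0.53 0 -1;0.03 -0.53 0 -1;0.03 -0.53 0 -1;0.03 -0.53 0 -1;0.03 -0.53 0 -1;0.03 -0.53 0 -1;0 0 0 0;0 0 0 0",
)

```text
time_s: 9.22
tcp_pos: [0.6721, -0.1733, 0.2811]
ee_rot: [[-0.246, -0.969, -0.001], [-0.969, 0.246, 0.0], [-0.0, 0.001, -1.0]]
wrist_force: [-0.0, 0.8, -4.0]
gripper_width: 0.135
gripper_force: 30.0
```

Run:
```python
from h import *
A={n:capture(n) for n in('top','side')}
for n in A: np.save(f'{n}D.npy',A[n],allow_pickle=True)
def crop(n,x0,y0,w,h,g): return np.clip(cv2.resize(A[n]['image'][y0:y0+h,x0:x0+w],(400,400),interpolation=cv2.INTER_CUBIC)*float(g),0,255).astype(np.uint8)
cv2.imwrite('pics/D.png',np.hstack([crop('top',320,135,90,90,2.5),crop('side',270,75,110,110,2.5)]))
s=sense();t=s['tcp_pos'];print(t,s['ee_rot'][:,1],s['wrist_force'],s['joints'].round(0))
```

```text
[ 0.67217565 -0.1724498   0.2813774 ] [-9.69698800e-01  2.44303109e-01  4.77776726e-04] [-0.19927841 -1.17547771 -2.96671979] [ -1.  27.  17.  -0. -80. -13.]
```

View pics/D.png

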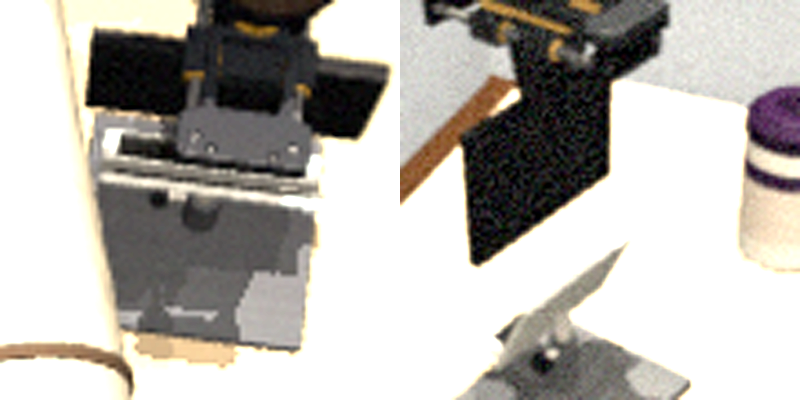

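The top crop shows the tablet's lower back corners at about (88,103) and (358,138), and the side crop at (472,265) and (608,172). It hovers above the stand, centred. Triangulating them against the stand's points.

Run:
```python
from h import *
T=np.load('topD.npy',allow_pickle=True).item();S=np.load('sideD.npy',allow_pickle=True).item()
for n,a,b in(('tab+y',(339.8,158.2),(289.8,147.9)),('tab-y',(400.4,166),(327.2,122.3))):
    p,e=tri(T,a,S,b); d=p-[.645,-.166,0]; print(n,p.round(4),'gap',e.round(4),'stand x,y',(d[0]*.970-d[1]*.244).round(4),(d[0]*.244+d[1]*.970).round(4))
```

```text
tab+y [ 0.693  -0.0869  0.1862] gap 0.0033 stand x,y 0.0273 0.0885
tab-y [ 0.6469 -0.2584  0.188 ] gap 0.0002 stand x,y 0.0244 -0.0892
```

move_arm(
  targets="-0.08 0.02 -0.5 0;-0.08 0.02 -0.6 0;0 0 -0.6 0;0 0 -0.6 0;0 0 -0.4 0;0 0 -0.3 0;0 0 0 0;0 0 0 0",
)

```text
time_s: 9.98
tcp_pos: [0.6684, -0.1719, 0.2067]
ee_rot: [[-0.245, -0.97, 0.0], [-0.97, 0.245, -0.0], [0.0, -0.0, -1.0]]
wrist_force: [0.4, -1.0, -2.6]
gripper_width: 0.135
gripper_force: 30.0
```

move_arm(
  targets="0 0 -0.08 0;0 0 -0.08 0;0 0 -0.08 0;0 0 0 0;0 0 0 0",
)

```text
time_s: 10.4
tcp_pos: [0.6681, -0.1722, 0.2006]
ee_rot: [[-0.246, -0.969, -0.0], [-0.969, 0.246, -0.0], [0.0, 0.0, -1.0]]
wrist_force: [-0.3, 0.1, -2.9]
gripper_width: 0.136
gripper_force: 30.0
```

move_arm(
  targets="0 0 -0.08 0;0 0 -0.08 0;0 0 0 0;0 0 0 0",
)

```text
time_s: 10.73
tcp_pos: [0.6681, -0.1722, 0.1963]
ee_rot: [[-0.246, -0.969, -0.001], [-0.969, 0.246, 0.0], [0.0, 0.001, -1.0]]
wrist_force: [-0.3, 0.5, -2.7]
gripper_width: 0.132
gripper_force: 30.0
```

move_arm(
  targets="0 0 -0.08 0;0 0 0 0;0 0 0 0",
)

```text
time_s: 10.98
tcp_pos: [0.6681, -0.1721, 0.1943]
ee_rot: [[-0.246, -0.969, -0.0], [-0.969, 0.246, 0.0], [0.0, 0.0, -1.0]]
wrist_force: [-0.1, -0.1, -3.9]
gripper_width: 0.136
gripper_force: 30.0
```

move_arm(
  targets="0 0 -0.06 0;0 0 0 0;0 0 0 0",
)

```text
time_s: 11.23
tcp_pos: [0.6681, -0.1722, 0.1929]
ee_rot: [[-0.246, -0.969, -0.0], [-0.969, 0.246, 0.0], [0.0, 0.0, -1.0]]
wrist_force: [0.2, 0.3, -2.5]
gripper_width: 0.136
gripper_force: 30.0
```

move_arm(
  targets="0 0 -0.06 0;0 0 0 0;0 0 0 0",
)

```text
time_s: 11.48
tcp_pos: [0.6681, -0.1722, 0.1914]
ee_rot: [[-0.246, -0.969, -0.0], [-0.969, 0.246, 0.0], [0.0, 0.0, -1.0]]
wrist_force: [0.2, -0.2, -2.8]
gripper_width: 0.136
gripper_force: 30.0
```

move_arm(
  targets="0 0 -0.06 0;0 0 0 0;0 0 0 0",
)

```text
time_s: 11.73
tcp_pos: [0.6681, -0.1722, 0.1899]
ee_rot: [[-0.246, -0.969, -0.0], [-0.969, 0.246, 0.0], [0.0, 0.0, -1.0]]
wrist_force: [-0.4, -0.3, -2.9]
gripper_width: 0.136
gripper_force: 30.0
```

move_arm(
  targets="0 0 -0.06 0;0 0 0 0;0 0 0 0",
)

```text
time_s: 11.98
tcp_pos: [0.6681, -0.1721, 0.1884]
ee_rot: [[-0.246, -0.969, -0.0], [-0.969, 0.246, 0.0], [0.0, 0.0, -1.0]]
wrist_force: [-0.4, 0.6, -2.9]
gripper_width: 0.136
gripper_force: 30.0
```

move_arm(
  targets="0 0 -0.04 0;0 0 0 0;0 0 0 0",
)

```text
time_s: 12.23
tcp_pos: [0.6682, -0.1721, 0.1875]
ee_rot: [[-0.246, -0.969, -0.0], [-0.969, 0.246, -0.0], [0.0, 0.0, -1.0]]
wrist_force: [-0.4, 0.4, -3.6]
gripper_width: 0.137
gripper_force: 30.0
```

Run:
```python
from h import *
A={n:capture(n) for n in('top','side')}
for n in A: np.save(f'{n}E.npy',A[n],allow_pickle=True)
def crop(n,x0,y0,w,h,g): return np.clip(cv2.resize(A[n]['image'][y0:y0+h,x0:x0+w],(400,400),interpolation=cv2.INTER_CUBIC)*float(g),0,255).astype(np.uint8)
cv2.imwrite('pics/E.png',np.hstack([crop('top',325,145,80,80,2.5),crop('side',275,120,70,70,3)]))
```

View pics/E.png

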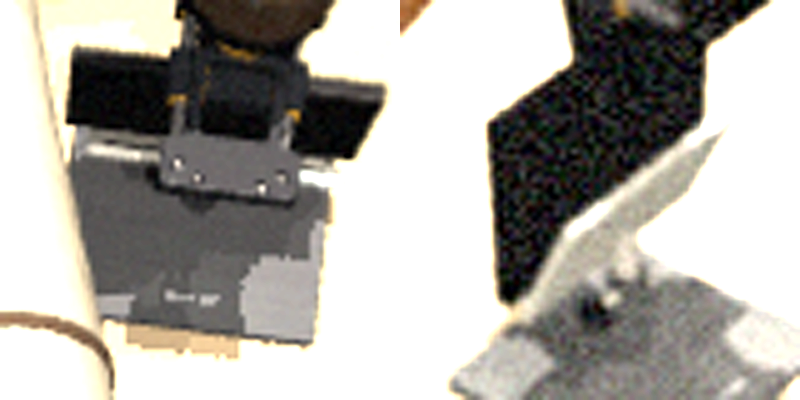

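The tablet's lower back corner is at side pixel about (292,173), just over the ledge at (293,169). From the offsets, contact should be 1–3 mm lower. Continue in small steps.

move_arm(
  targets="0 0 -0.04 0;0 0 0 0;0 0 0 0",
)

```text
time_s: 12.58
tcp_pos: [0.6683, -0.1722, 0.1869]
ee_rot: [[-0.245, -0.969, 0.001], [-0.969, 0.245, -0.0], [0.0, -0.001, -1.0]]
wrist_force: [-0.5, 0.5, -1.2]
gripper_width: 0.131
gripper_force: 30.0
```

move_arm(
  targets="0 0 -0.04 0;0 0 0 0;0 0 0 0",
)

```text
time_s: 12.83
tcp_pos: [0.6686, -0.1723, 0.1862]
ee_rot: [[-0.245, -0.969, 0.001], [-0.969, 0.245, -0.0], [0.0, -0.001, -1.0]]
wrist_force: [0.1, 0.9, 0.3]
gripper_width: 0.139
gripper_force: 30.0
```

Contact: the weight is now on the ledge. I'll loosen the fingers a little so the tablet can lean back between them, and follow it towards the rest.

move_arm(
  targets="0 0 0 0;-0.03 0.008 0 0;-0.05 0.012 0 0;-0.05 0.012 -0.01 0",
  gripper=20,
)

```text
time_s: 13.17
tcp_pos: [0.6648, -0.1714, 0.1854]
ee_rot: [[-0.246, -0.969, 0.0], [-0.969, 0.246, -0.0], [0.0, -0.0, -1.0]]
wrist_force: [0.5, -0.3, 0.4]
gripper_width: 0.227
gripper_force: 0.1
```

move_arm(
  targets="-0.08 0.02 -0.01 0;-0.08 0.02 -0.01 0;-0.08 0.02 -0.01 0;-0.08 0.02 -0.01 0",
  gripper=30,
)

```text
time_s: 13.5
tcp_pos: [0.6566, -0.1693, 0.1843]
ee_rot: [[-0.246, -0.969, -0.0], [-0.969, 0.246, 0.0], [-0.0, 0.0, -1.0]]
wrist_force: [-0.5, 0.4, -0.1]
gripper_width: 0.339
gripper_force: 0.1
```

move_arm(
  targets="-0.12 0.03 -0.03 0;-0.12 0.03 -0.03 0;-0.12 0.03 -0.03 0;-0.12 0.03 -0.03 0;-0.12 0.03 -0.03 0;-0.12 0.03 -0.03 0;-0.12 0.03 -0.03 0;-0.12 0.03 -0.03 0;-0.12 0.03 -0.03 0;0 0 -0.03 0",
)

```text
time_s: 14.33
tcp_pos: [0.6296, -0.1626, 0.177]
ee_rot: [[-0.245, -0.969, 0.0], [-0.969, 0.245, -0.0], [-0.0, -0.0, -1.0]]
wrist_force: [-0.4, -0.3, 0.9]
gripper_width: 0.346
gripper_force: 0.0
```

Run:
```python
from h import *
A={n:capture(n) for n in('top','side')}
def crop(n,x0,y0,w,h,g): return np.clip(cv2.resize(A[n]['image'][y0:y0+h,x0:x0+w],(400,400),interpolation=cv2.INTER_CUBIC)*float(g),0,255).astype(np.uint8)
cv2.imwrite('pics/F.png',np.hstack([crop('top',325,145,80,80,2.5),crop('side',275,100,90,90,3)]))
s=sense();print(s['tcp_pos'],s['wrist_force'],s['gripper_force'],s['gripper_width'])
```

```text
[ 0.63014485 -0.1626307   0.1769777 ] [ 0.2302556  -0.38173257  0.26981666] 0.0 0.3488231022308724
```

View pics/F.png

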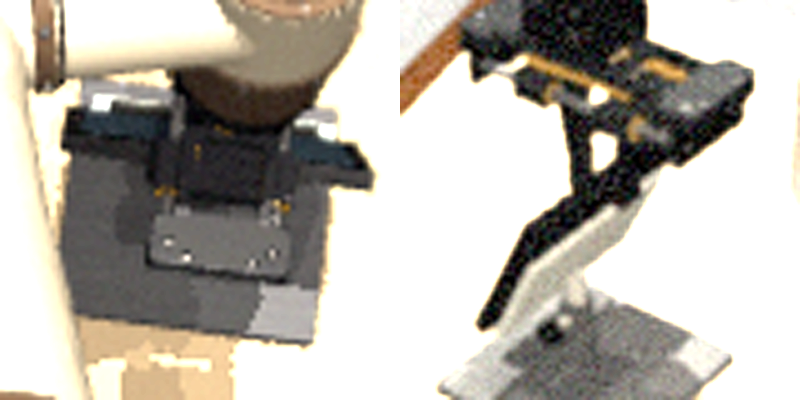

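The tablet leans flat against the rest, its lower edge at side crop (485,325), with the front finger just clear of the screen. Now a gentle push back with the front finger to hold it there.

move_arm(
  targets="-0.05 0.012 0 0;-0.05 0.012 0 0;-0.05 0.012 0 0;0 0 0 0",
)

```text
time_s: 14.77
tcp_pos: [0.626, -0.1617, 0.1769]
ee_rot: [[-0.246, -0.969, 0.0], [-0.969, 0.246, 0.0], [-0.0, -0.0, -1.0]]
wrist_force: [-0.0, 0.5, -0.0]
gripper_width: 0.347
gripper_force: 0.0
```

move_arm(
  targets="-0.05 0.012 0 0;-0.05 0.012 0 0;0 0 0 0;0 0 0 0",
)

```text
time_s: 15.1
tcp_pos: [0.6237, -0.1611, 0.1769]
ee_rot: [[-0.246, -0.969, 0.0], [-0.969, 0.246, -0.0], [-0.0, -0.0, -1.0]]
wrist_force: [-0.0, 0.3, 0.1]
gripper_width: 0.342
gripper_force: 0.1
```

move_arm(
  targets="-0.05 0.012 0 0;0 0 0 0;0 0 0 0",
)

```text
time_s: 15.35
tcp_pos: [0.6233, -0.1609, 0.1772]
ee_rot: [[-0.245, -0.969, 0.002], [-0.969, 0.245, -0.0], [-0.0, -0.002, -1.0]]
wrist_force: [2.6, -1.4, -0.3]
gripper_width: 0.349
gripper_force: 1.2
```

move_arm(
  targets="-0.05 0.012 0 0;0 0 0 0;0 0 0 0",
)

```text
time_s: 15.6
tcp_pos: [0.6222, -0.1606, 0.1773]
ee_rot: [[-0.245, -0.969, 0.003], [-0.969, 0.245, -0.0], [-0.0, -0.003, -1.0]]
wrist_force: [3.8, -0.7, -1.0]
gripper_width: 0.343
gripper_force: 2.0
```

move_arm(
  targets="-0.04 0.01 0 0;0 0 0 0;0 0 0 0",
)

```text
time_s: 15.85
tcp_pos: [0.6201, -0.1602, 0.1772]
ee_rot: [[-0.245, -0.969, 0.0], [-0.969, 0.245, 0.0], [-0.0, 0.0, -1.0]]
wrist_force: [2.8, 0.4, 1.7]
gripper_width: 0.345
gripper_force: 1.6
```

move_arm(
  targets="0.08 -0.02 0 0;0.08 -0.02 0 0;0.08 -0.02 0 0;0 0 0 0",
)

```text
time_s: 16.18
tcp_pos: [0.6252, -0.1617, 0.1758]
ee_rot: [[-0.246, -0.969, -0.004], [-0.969, 0.246, 0.001], [0.0, 0.004, -1.0]]
wrist_force: [-0.9, -0.1, -0.4]
gripper_width: 0.35
gripper_force: 0.4
```

Run:
```python
from h import *
A={n:capture(n) for n in('top','side')}
for n in A: np.save(f'{n}G.npy',A[n],allow_pickle=True)
def crop(n,x0,y0,w,h,g): return np.clip(cv2.resize(A[n]['image'][y0:y0+h,x0:x0+w],(400,600),interpolation=cv2.INTER_CUBIC)*float(g),0,255).astype(np.uint8)
cv2.imwrite('pics/G.png',np.hstack([crop('top',330,145,50,75,2.5),crop('side',280,120,50,75,3)]))
c=A['side']
# predicted seated end-face corners at y=+.090 in stand frame, vision offset (-1,-1,-4mm)
cs,sn=np.cos(np.radians(25)),np.sin(np.radians(25))
for zc in(.083,.085,.088):
  P=[]
  for a,s in((0,0),(.012,0),(0,.12),(.012,.12)):
    x=.019+a*cs-s*sn; z=zc+a*sn+s*cs; y=.0895; P.append([.645+x*.970+y*.244,-.166-x*.244+y*.970,z])
  print(zc,proj(c,P).round(1).tolist(), proj(A['top'],P).round(1).tolist())
s=sense();print(s['tcp_pos'],s['wrist_force'])
```

```text
0.083 [[293.8, 176.3], [291.1, 173.7], [305.6, 154.0], [302.6, 151.2]] [[337.9, 170.7], [338.3, 166.9], [336.8, 176.4], [337.3, 172.3]]
0.085 [[293.8, 175.8], [291.1, 173.2], [305.6, 153.5], [302.6, 150.6]] [[337.9, 170.6], [338.4, 166.7], [336.8, 176.2], [337.3, 172.1]]
0.088 [[293.8, 175.1], [291.0, 172.4], [305.6, 152.6], [302.6, 149.8]] [[337.9, 170.3], [338.4, 166.5], [336.8, 175.9], [337.3, 171.8]]
[ 0.62526782 -0.16171611  0.17595829] [-1.00848453  0.39043107  0.11466008]
```

View pics/G.png

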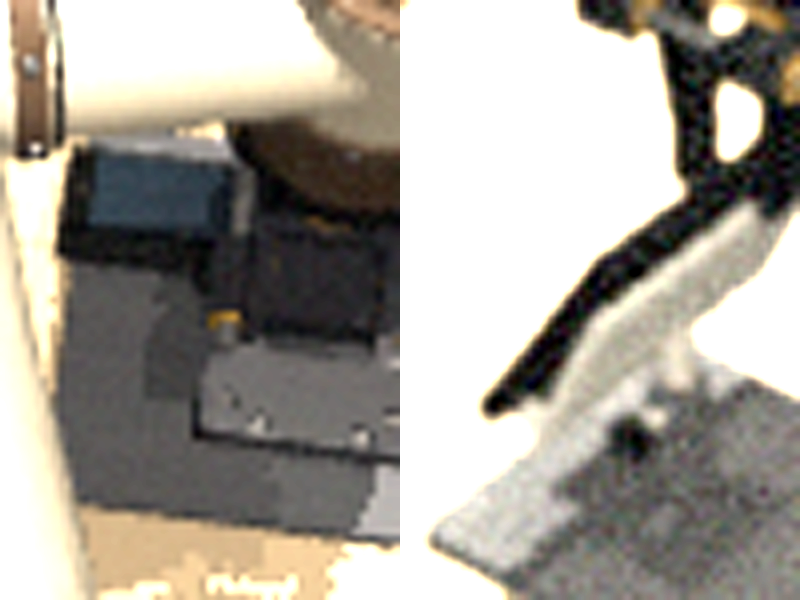

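The last push, applied above the rest's top edge, levered the lower edge forward: the side crop shows its corner at (490,405) with a gap to the rest. To mend this, I'll open wide, lower the front finger to below the rest's top, and press the tablet home there. The gripper body clears the top edge.

move_arm(
  targets="0 0 0 0;0 0 0 0;0 0 0 0;0 0 0 0;0 0 0 0;0 0 0 0;0 0 0 0;0 0 0 0",
  gripper=87,
)

```text
time_s: 16.95
tcp_pos: [0.6262, -0.1618, 0.1768]
ee_rot: [[-0.246, -0.969, 0.0], [-0.969, 0.246, 0.0], [-0.0, -0.0, -1.0]]
wrist_force: [0.2, 0.2, -0.1]
gripper_width: 0.871
gripper_force: 0.0
```

move_arm(
  targets="0.12 -0.03 0 0;0.12 -0.03 0 0;0.12 -0.03 0 0;0.11 -0.03 0 0;0 0 -0.24 0;0 0 -0.25 0;0 0 -0.25 0;0 0 -0.25 0;0 0 -0.24 0;0 0 0 0",
)

```text
time_s: 17.78
tcp_pos: [0.6368, -0.1646, 0.1439]
ee_rot: [[-0.246, -0.969, -0.004], [-0.969, 0.246, 0.001], [0.0, 0.004, -1.0]]
wrist_force: [-0.3, -0.1, 0.5]
gripper_width: 0.994
gripper_force: 0.0
```

move_arm(
  targets="-0.08 0.02 0 0;-0.08 0.02 0 0;-0.08 0.02 0 0;-0.08 0.02 0 0;0 0 0 0;0 0 0 0",
)

```text
time_s: 18.28
tcp_pos: [0.6299, -0.1627, 0.1465]
ee_rot: [[-0.246, -0.969, 0.001], [-0.969, 0.246, -0.0], [-0.0, -0.001, -1.0]]
wrist_force: [-0.3, -0.8, -0.7]
gripper_width: 1.001
gripper_force: 0.0
```

move_arm(
  targets="-0.08 0.02 0 0;-0.08 0.02 0 0;-0.08 0.02 0 0;0 0 0 0;0 0 0 0",
)

```text
time_s: 18.7
tcp_pos: [0.6238, -0.1612, 0.1461]
ee_rot: [[-0.245, -0.969, 0.0], [-0.969, 0.245, -0.0], [0.0, -0.0, -1.0]]
wrist_force: [1.0, -0.4, 0.2]
gripper_width: 0.998
gripper_force: 0.0
```

move_arm(
  targets="-0.08 0.02 0 0;-0.08 0.02 0 0;0 0 0 0;0 0 0 0",
)

```text
time_s: 19.03
tcp_pos: [0.6199, -0.1602, 0.1461]
ee_rot: [[-0.245, -0.969, 0.0], [-0.969, 0.245, -0.0], [0.0, -0.0, -1.0]]
wrist_force: [-0.1, -0.1, -0.0]
gripper_width: 1.005
gripper_force: 0.0
```

move_arm(
  targets="-0.06 0.015 0 0;-0.06 0.015 0 0;0 0 0 0;0 0 0 0",
)

```text
time_s: 19.37
tcp_pos: [0.6169, -0.1595, 0.1461]
ee_rot: [[-0.246, -0.969, 0.0], [-0.969, 0.246, 0.0], [-0.0, -0.0, -1.0]]
wrist_force: [-0.7, 0.3, 0.2]
gripper_width: 0.999
gripper_force: 0.0
```

move_arm(
  targets="-0.06 0.015 0 0;0 0 0 0;0 0 0 0",
)

```text
time_s: 19.62
tcp_pos: [0.6154, -0.1591, 0.1461]
ee_rot: [[-0.246, -0.969, 0.0], [-0.969, 0.246, -0.0], [0.0, -0.0, -1.0]]
wrist_force: [0.8, 0.4, -0.6]
gripper_width: 1.0
gripper_force: 0.0
```

move_arm(
  targets="-0.06 0.015 0 0;0 0 0 0;0 0 0 0",
)

```text
time_s: 19.87
tcp_pos: [0.6139, -0.1588, 0.1461]
ee_rot: [[-0.246, -0.969, -0.0], [-0.969, 0.246, 0.0], [-0.0, 0.0, -1.0]]
wrist_force: [-0.7, 0.7, 0.1]
gripper_width: 0.997
gripper_force: 0.0
```

move_arm(
  targets="-0.06 0.015 0 0;0 0 0 0;0 0 0 0",
)

```text
time_s: 20.12
tcp_pos: [0.6125, -0.1584, 0.1461]
ee_rot: [[-0.245, -0.969, 0.0], [-0.969, 0.245, -0.0], [-0.0, -0.0, -1.0]]
wrist_force: [-0.0, 0.7, 0.1]
gripper_width: 1.003
gripper_force: 0.1
```

move_arm(
  targets="-0.06 0.015 0 0;0 0 0 0;0 0 0 0",
)

```text
time_s: 20.37
tcp_pos: [0.6118, -0.1581, 0.1465]
ee_rot: [[-0.245, -0.969, 0.002], [-0.969, 0.245, -0.0], [-0.0, -0.002, -1.0]]
wrist_force: [3.0, -0.8, -0.2]
gripper_width: 0.999
gripper_force: 1.1
```

move_arm(
  targets="-0.05 0.012 0 0;0 0 0 0;0 0 0 0",
)

```text
time_s: 20.62
tcp_pos: [0.6114, -0.158, 0.1468]
ee_rot: [[-0.245, -0.969, 0.004], [-0.969, 0.245, -0.001], [-0.0, -0.004, -1.0]]
wrist_force: [4.4, -2.2, 0.2]
gripper_width: 0.998
gripper_force: 2.2
```

```bash
cat > low.py <<'E'
from h import *
def low(g):  # outline of dark tablet low end
    m=(g<22).astype(np.uint8); k=max(cv2.findContours(m,0,1)[0],key=cv2.contourArea)[:,0]; return k
if __name__=='__main__':
    c=capture('side'); g=c['image'].astype(float)
    for _ in range(4): g+=capture('side')['image']
    g=(g/5).mean(2); np.save('sideH.npy',g)
    G=np.load('sideG.npy',allow_pickle=True).item()['image'].mean(2)
    for n,i in(('G',G),('now',g)):
        print(n)
        for r in range(156,180,2):
            w=np.where(i[r,284:306]<35)[0]; print(r,(284+w.min(),284+w.max()) if len(w) else None,end='; ')
        print()
    f=cv2.imread('pics/F.png')[:,400:].mean(2)/3; print('F')
    for r in range(156,180,2):
        w=np.where(f[int((r-100+.5)/.225)]<35)[0]*.225+275; w=w[(w>284)&(w<306)]; print(r,(w.min().round(1),w.max().round(1)) if len(w) else None,end='; ')
    print(sense()['wrist_force'])
E
python3 low.py
```

```text
G
156 (np.int64(302), np.int64(305)); 158 (np.int64(300), np.int64(304)); 160 (np.int64(299), np.int64(302)); 162 (np.int64(297), np.int64(301)); 164 (np.int64(295), np.int64(300)); 166 (np.int64(294), np.int64(299)); 168 (np.int64(292), np.int64(298)); 170 (np.int64(291), np.int64(294)); 172 None; 174 None; 176 (np.int64(305), np.int64(305)); 178 (np.int64(303), np.int64(305)); 
now
156 (np.int64(302), np.int64(305)); 158 (np.int64(300), np.int64(304)); 160 (np.int64(299), np.int64(302)); 162 (np.int64(297), np.int64(301)); 164 (np.int64(295), np.int64(300)); 166 (np.int64(294), np.int64(299)); 168 (np.int64(292), np.int64(298)); 170 (np.int64(291), np.int64(294)); 172 None; 174 None; 176 None; 178 None; 
F
156 (np.float64(300.6), np.float64(305.8)); 158 (np.float64(299.5), np.float64(304.7)); 160 (np.float64(298.6), np.float64(302.9)); 162 (np.float64(297.7), np.float64(301.8)); 164 (np.float64(296.6), np.float64(300.9)); 166 (np.float64(295.7), np.float64(299.8)); 168 (np.float64(294.6), np.float64(298.8)); 170 (np.float64(293.4), np.float64(298.0)); 172 (np.float64(292.6), np.float64(296.4)); 174 (np.float64(305.6), np.float64(305.8)); 176 (np.float64(303.6), np.float64(305.8)); 178 (np.float64(302.4), np.float64(305.8)); [ 5.24824118 -1.70844437  0.33872339]
```

The lower edge is still forward (side row 171 against 173.5 when seated). I'll press lower for a better lever, keeping the body clear.

move_arm(
  targets="0.1 -0.025 0 0;0.1 -0.025 0 0;0 0 -0.1 0;0 0 -0.1 0;0 0 -0.12 0;-0.06 0.015 0 0;-0.06 0.015 0 0;0 0 0 0;0 0 0 0",
)

```text
time_s: 21.62
tcp_pos: [0.613, -0.1583, 0.1385]
ee_rot: [[-0.245, -0.969, 0.003], [-0.969, 0.245, -0.0], [-0.0, -0.003, -1.0]]
wrist_force: [4.3, -0.8, 1.5]
gripper_width: 0.999
gripper_force: 2.6
```

move_arm(
  targets="-0.06 0.015 0 0;-0.06 0.015 0 0;0 0 0 0;0 0 0 0",
)

```text
time_s: 21.95
tcp_pos: [0.6125, -0.1581, 0.1389]
ee_rot: [[-0.245, -0.969, 0.009], [-0.97, 0.245, -0.001], [-0.001, -0.009, -1.0]]
wrist_force: [10.7, -4.0, -1.4]
gripper_width: 0.999
gripper_force: 4.6
```

move_arm(
  targets="-0.06 0.015 0 0;0 0 0 0;0 0 0 0",
)

```text
time_s: 22.2
tcp_pos: [0.6122, -0.1579, 0.1393]
ee_rot: [[-0.245, -0.969, 0.012], [-0.97, 0.245, -0.002], [-0.001, -0.012, -1.0]]
wrist_force: [12.7, -5.2, -1.1]
gripper_width: 0.999
gripper_force: 5.5
```

The wedge friction holds it, so I'll redo the seating instead. I'll raise the fingers, draw the tablet's top forward with the rear finger until it is upright, re-grip, and set it back into the corner.

move_arm(
  targets="0.15 -0.037 0 0;0.15 -0.037 0 0;0 0 0.3 0;0 0 0.4 0;0 0 0.4 0;0 0 0.4 0;0.18 -0.045 0 0;0.1 -0.025 0 0;0 0 0 0",
)

```text
time_s: 22.95
tcp_pos: [0.6219, -0.1607, 0.1754]
ee_rot: [[-0.246, -0.969, -0.0], [-0.969, 0.246, 0.0], [-0.0, 0.0, -1.0]]
wrist_force: [0.8, -0.3, -0.2]
gripper_width: 1.002
gripper_force: 0.0
```

move_arm(
  targets="0 0 0 0;0 0 0 0;0 0 0 0;0 0 0 0;0 0 0 0;0 0 0 0;0 0 0 0;0 0 0 0;0 0 0 0",
  gripper=38,
)

```text
time_s: 23.7
tcp_pos: [0.6217, -0.1607, 0.1756]
ee_rot: [[-0.246, -0.969, 0.0], [-0.969, 0.246, 0.0], [-0.0, -0.0, -1.0]]
wrist_force: [-0.6, -0.6, 0.8]
gripper_width: 0.461
gripper_force: 0.0
```

move_arm(
  targets="0.13 -0.033 0.02 0;0.13 -0.033 0.02 0;0.13 -0.033 0.03 0;0.13 -0.033 0.03 0;0.13 -0.033 0.03 0;0.13 -0.033 0.03 0;0.13 -0.033 0.04 0",
)

```text
time_s: 24.28
tcp_pos: [0.6446, -0.1666, 0.1806]
ee_rot: [[-0.246, -0.969, -0.001], [-0.969, 0.246, -0.0], [0.0, 0.001, -1.0]]
wrist_force: [0.1, 1.2, -0.5]
gripper_width: 0.436
gripper_force: 0.4
```

move_arm(
  targets="0.13 -0.033 0.04 0;0.13 -0.033 0.04 0;0.13 -0.033 0.04 0;0.13 -0.033 0.04 0;0.13 -0.033 0.04 0;0.13 -0.033 0.04 0;0.13 -0.033 0.03 0;0.05 -0.012 0 0;0 0 0 0",
  gripper=24,
)

```text
time_s: 25.03
tcp_pos: [0.6688, -0.1726, 0.1872]
ee_rot: [[-0.246, -0.969, 0.0], [-0.969, 0.246, -0.0], [0.0, -0.0, -1.0]]
wrist_force: [-0.0, 0.1, 0.1]
gripper_width: 0.273
gripper_force: 0.1
```

Run:
```python
from h import *
i=capture('side')['image'].mean(2)
for r in range(140,182,3):
    w=np.where(i[r,280:320]<35)[0]; print(r,(280+w.min(),280+w.max()) if len(w) else None,end='; ')
s=sense(); print(s['tcp_pos'],s['wrist_force'])
```

```text
140 (np.int64(295), np.int64(319)); 143 (np.int64(292), np.int64(319)); 146 (np.int64(292), np.int64(319)); 149 (np.int64(292), np.int64(316)); 152 (np.int64(292), np.int64(312)); 155 (np.int64(292), np.int64(307)); 158 (np.int64(292), np.int64(304)); 161 (np.int64(292), np.int64(302)); 164 (np.int64(292), np.int64(300)); 167 (np.int64(292), np.int64(298)); 170 (np.int64(292), np.int64(319)); 173 (np.int64(293), np.int64(315)); 176 (np.int64(299), np.int64(317)); 179 (np.int64(300), np.int64(317)); [ 0.66853118 -0.17254501  0.18712706] [ 0.076945   -1.09068769  0.32065412]
```

The tablet is upright again and its lower edge slid back into the corner (side row about 174, col 293). Now lean it back as before, without the high push.

move_arm(
  targets="-0.07 0.017 0 0;-0.09 0.022 -0.01 0;-0.1 0.025 -0.02 0;-0.1 0.025 -0.02 0;-0.1 0.025 -0.02 0;-0.1 0.025 -0.03 0;-0.1 0.025 -0.03 0;-0.1 0.025 -0.03 0",
  gripper=30,
)

```text
time_s: 25.75
tcp_pos: [0.6491, -0.1677, 0.1832]
ee_rot: [[-0.246, -0.969, -0.0], [-0.969, 0.246, 0.0], [-0.0, 0.0, -1.0]]
wrist_force: [-1.0, 0.1, -0.7]
gripper_width: 0.349
gripper_force: 0.2
```

move_arm(
  targets="-0.1 0.025 -0.03 0;-0.1 0.025 -0.03 0;-0.1 0.025 -0.03 0;-0.1 0.025 -0.03 0;-0.1 0.025 -0.03 0;-0.1 0.025 -0.03 0;-0.1 0.025 -0.03 0;-0.04 0.01 0 0;0 0 0 0",
)

```text
time_s: 26.5
tcp_pos: [0.6307, -0.1631, 0.1781]
ee_rot: [[-0.246, -0.969, -0.0], [-0.969, 0.246, -0.0], [0.0, 0.0, -1.0]]
wrist_force: [-0.9, 0.7, -0.5]
gripper_width: 0.34
gripper_force: 0.3
```

```bash
python3 low.py | grep -A1 -E "now|F"; python3 -c "
from h import *
s=sense();print(s['tcp_pos'])"
```

```text
now
156 (np.int64(301), np.int64(305)); 158 (np.int64(300), np.int64(304)); 160 (np.int64(299), np.int64(302)); 162 (np.int64(298), np.int64(301)); 164 (np.int64(297), np.int64(300)); 166 (np.int64(296), np.int64(299)); 168 (np.int64(295), np.int64(298)); 170 (np.int64(293), np.int64(297)); 172 (np.int64(293), np.int64(296)); 174 (np.int64(305), np.int64(305)); 176 (np.int64(304), np.int64(305)); 178 (np.int64(301), np.int64(305)); 
F
156 (np.float64(300.6), np.float64(305.8)); 158 (np.float64(299.5), np.float64(304.7)); 160 (np.float64(298.6), np.float64(302.9)); 162 (np.float64(297.7), np.float64(301.8)); 164 (np.float64(296.6), np.float64(300.9)); 166 (np.float64(295.7), np.float64(299.8)); 168 (np.float64(294.6), np.float64(298.8)); 170 (np.float64(293.4), np.float64(298.0)); 172 (np.float64(292.6), np.float64(296.4)); 174 (np.float64(305.6), np.float64(305.8)); 176 (np.float64(303.6), np.float64(305.8)); 178 (np.float64(302.4), np.float64(305.8)); [-0.86502187  0.32052793 -0.77344391]
[ 0.63104644 -0.16322313  0.17813033]
```

move_arm(
  targets="-0.06 0.015 0 0;-0.06 0.015 0 0;0 0 0 0",
)

```text
time_s: 27.0
tcp_pos: [0.628, -0.1624, 0.1783]
ee_rot: [[-0.246, -0.969, 0.001], [-0.969, 0.246, -0.0], [-0.0, -0.001, -1.0]]
wrist_force: [-0.0, -0.5, 0.1]
gripper_width: 0.345
gripper_force: 0.0
```

move_arm(
  targets="0 0 0 0;0 0 0 0;0 0 0 0;0 0 0 0;0 0 0 0;0 0 0 0;0 0 0 0;0 0 0 0;0 0 0 0;0 0 0 0",
  gripper=87,
)

```text
time_s: 27.83
tcp_pos: [0.6279, -0.1624, 0.1781]
ee_rot: [[-0.246, -0.969, 0.0], [-0.969, 0.246, -0.0], [0.0, -0.0, -1.0]]
wrist_force: [1.0, 0.0, -0.5]
gripper_width: 0.972
gripper_force: 0.0
```

move_arm(
  targets="0.12 -0.03 0 0;0.12 -0.03 -0.1 0;0 0 -0.3 0;0 0 -0.3 0;0 0 -0.3 0;0 0 -0.25 0;0 0 0 0;-0.12 0.03 0 0;-0.12 0.03 0 0;-0.12 0.03 0 0",
)

```text
time_s: 28.67
tcp_pos: [0.6248, -0.1616, 0.1473]
ee_rot: [[-0.245, -0.969, 0.001], [-0.969, 0.245, -0.0], [-0.0, -0.001, -1.0]]
wrist_force: [0.1, 0.1, 0.3]
gripper_width: 0.998
gripper_force: 0.0
```

move_arm(
  targets="-0.11 0.027 0 0;-0.11 0.027 0 0;-0.11 0.027 0 0;-0.08 0.02 0 0;0 0 0 0;0 0 0 0",
)

```text
time_s: 29.17
tcp_pos: [0.6147, -0.1591, 0.147]
ee_rot: [[-0.246, -0.969, 0.0], [-0.969, 0.246, -0.0], [-0.0, -0.0, -1.0]]
wrist_force: [-0.0, 0.9, 0.1]
gripper_width: 0.998
gripper_force: 0.0
```

move_arm(
  targets="-0.06 0.015 0 0;0 0 0 0;0 0 0 0",
)

```text
time_s: 29.42
tcp_pos: [0.6132, -0.1588, 0.1468]
ee_rot: [[-0.246, -0.969, -0.0], [-0.969, 0.246, -0.0], [0.0, 0.0, -1.0]]
wrist_force: [0.1, 0.8, 0.8]
gripper_width: 1.0
gripper_force: 0.0
```

move_arm(
  targets="-0.06 0.015 0 0;0 0 0 0;0 0 0 0",
)

```text
time_s: 29.67
tcp_pos: [0.6117, -0.1584, 0.1468]
ee_rot: [[-0.246, -0.969, -0.0], [-0.969, 0.246, -0.0], [0.0, 0.0, -1.0]]
wrist_force: [0.7, -0.3, -0.2]
gripper_width: 1.001
gripper_force: 0.0
```

move_arm(
  targets="-0.06 0.015 0 0;0 0 0 0;0 0 0 0",
)

```text
time_s: 29.92
tcp_pos: [0.6101, -0.158, 0.1468]
ee_rot: [[-0.246, -0.969, -0.0], [-0.969, 0.246, -0.0], [0.0, 0.0, -1.0]]
wrist_force: [0.4, 0.1, -0.2]
gripper_width: 0.996
gripper_force: 0.0
```

move_arm(
  targets="-0.06 0.015 0 0;0 0 0 0;0 0 0 0",
)

```text
time_s: 30.17
tcp_pos: [0.6093, -0.1577, 0.1471]
ee_rot: [[-0.245, -0.969, 0.002], [-0.969, 0.245, -0.0], [-0.0, -0.002, -1.0]]
wrist_force: [2.4, 1.0, -0.2]
gripper_width: 1.002
gripper_force: 0.8
```

move_arm(
  targets="-0.06 0.015 0 0;0 0 0 0;0 0 0 0",
)

```text
time_s: 30.42
tcp_pos: [0.6089, -0.1575, 0.1475]
ee_rot: [[-0.245, -0.969, 0.004], [-0.969, 0.245, -0.001], [-0.0, -0.004, -1.0]]
wrist_force: [3.6, -1.7, -1.7]
gripper_width: 1.002
gripper_force: 2.2
```

Contact came exactly where a flush tablet should be (x = 0.609), pressed with about 3–4 N. Hold briefly, then withdraw upwards.

move_arm(
  targets="0 0 0 0;0 0 0 0;0 0 0 0;0.08 -0.02 0 0;0.1 -0.025 0 0;0.12 -0.03 0 0;0.12 -0.03 0 0;0 0 0.3 0;0 0 0.5 0;0 0 0.7 0",
)

```text
time_s: 31.25
tcp_pos: [0.6165, -0.1598, 0.1834]
ee_rot: [[-0.246, -0.969, -0.005], [-0.969, 0.246, 0.001], [0.001, 0.005, -1.0]]
wrist_force: [-0.3, 1.3, -0.3]
gripper_width: 1.003
gripper_force: 0.0
```

move_arm(
  targets="0 0 0.9 0;0 0 0.9 0;0 0 0.9 0;0 0 0.9 0;-0.5 0.5 0.5 0;-0.8 0.8 0 0;-0.8 0.8 0 0;-0.8 0.8 0 0;0 0 0 0;0 0 0 0",
)

```text
time_s: 32.08
tcp_pos: [0.5445, -0.0868, 0.2881]
ee_rot: [[-0.244, -0.97, 0.001], [-0.97, 0.244, 0.0], [-0.0, -0.001, -1.0]]
wrist_force: [0.2, -0.2, 0.6]
gripper_width: 1.002
gripper_force: 0.0
```

```bash
python3 low.py | grep -A1 -E "now"
python3 - <<'E'
from h import *
c=capture('top'); np.save('topZ.npy',c,allow_pickle=True); g=c['image'].mean(2); s=sense(); print(s['tcp_pos'],s['time_s'])
for u in range(334,402,6):
    w=np.where(g[155:190,u]<30)[0]+155; print(u,(w.min(),w.max()) if len(w) else None,end='; ')
i=np.hstack([cv2.resize(c['image'][140:220,320:410],(400,400)),cv2.resize(capture('side')['image'][110:210,270:370],(400,400))]); cv2.imwrite('pics/Z.png',np.clip(i*2.,0,255).astype(np.uint8))
E
```

```text
now
156 (np.int64(301), np.int64(305)); 158 (np.int64(300), np.int64(304)); 160 (np.int64(299), np.int64(302)); 162 (np.int64(298), np.int64(301)); 164 (np.int64(297), np.int64(300)); 166 (np.int64(296), np.int64(299)); 168 (np.int64(295), np.int64(298)); 170 (np.int64(293), np.int64(297)); 172 (np.int64(293), np.int64(296)); 174 None; 176 None; 178 None; 
[ 0.54565243 -0.08796596  0.28635103] 32.3833
334 None; 340 (np.int64(187), np.int64(189)); 346 (np.int64(187), np.int64(189)); 352 None; 358 (np.int64(188), np.int64(189)); 364 (np.int64(187), np.int64(189)); 370 (np.int64(182), np.int64(183)); 376 (np.int64(170), np.int64(180)); 382 (np.int64(170), np.int64(181)); 388 (np.int64(173), np.int64(180)); 394 (np.int64(174), np.int64(181)); 400 None;
```

```bash
python3 -c "
from station import *
print(finish_job())"
```

```text
the job is handed in; nothing more can be done
None
```

I set the tablet on the stand and handed the job in at about 32 s; no verdict came back. By my last measurements it was released, flat against the rest, screen outwards and centred; an early push levered its lower edge forward, so I seated it a second time.

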